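Third hand for the urn's isolator: switch off, fit the cover, hold it on its gasket

ROBOT

A 7-joint arm with a two-finger parallel gripper is mounted at the origin on a cart in front of the work surface, level with it; the furniture and walls round the work are solid. World frame = base frame: x ahead of the robot, y to its left, z up, the work surface at z = 0. Lengths are in m, angles in rad, forces in N, time in s.
With the tool pointing down it reaches from about 0.425 to 0.875 m from the base axis. Payload 8.4 kg.
Tool frame: the origin (TCP) lies midway between the tips of the shut fingers; the grasp point (between the pads) lies 19 mm behind it (pinch_z is the distance from the TCP to the grasp point, in m); z points along the fingers, y is the line along which they close (so a half turn about z gives the same grasp; the last joint's range is limited). The gripper opens to 87 mm and grips with 3 to 60 N. Pads are 19 mm wide; open, the fingers measure 117 mm over their backs; the gripper's body (75 mm by 190 mm) begins 51 mm behind the grasp point.
Start: joints at [-1.269, 0.333, 0.04, 1.465, -0.013, 1.343, -0.059], TCP at [0.254, 0.598, 0.223] pointing down, gripper open.
Joint ranges: [-2.58, 2.58], [-0.38, 2.09], [-1.3, 1.39], [0.25, 2.4], [-1.5, 4.64], [0.08, 2.09], [-2.65, 2.65]. Speed limits (rad/s): [2.22, 2.22, 2.79, 2.79, 3.14, 3.14, 3.14].

INTERFACE

Orientations are given as a unit quaternion [w, x, y, z].
In Python, from bench import get_obs, capture, hand_in, pinch_z gives the robot as it stands.
- The arm moves only by the tool move_arm, never from a script. Its argument "commands" is a list that holds one entry, the list of rows, each a list of 4 numbers: the shift along the tool's x, y, z in m, then the turn about the tool's z in rad. In form: [[[dx, dy, dz, spin], ...]]. A call has 1 to 10 rows; each row is the pose to reach, as a shift and turn from the pose commanded when the call began, along the tool's axes at that moment; what a row does not reach only later rows make up. A row lasts 1/8 s, in which the tool goes at most 62.5 mm and 10.7 degrees, less where a joint would pass 70% of its speed; a pose out of reach is approached as far as the arm can. A call with a gripper value outside its range is refused whole. "grip" is the opening, from 0 (shut) to 1 (fully open), set as the call begins (left out, the last holds). The fingers move at their own pace and stop on an object; the grip force is fixed at half the most. Time passes only in rows, so rows that repeat a pose let the fingers close. It gives the time, the measured TCP pose, the force, the opening and the grip force at its end, in the units of the state.
- get_obs(): the state, without advancing time (a new reading comes with each control period).
- capture(name): name is "side" or "top"; returns a dict with "color" (384x512x3 uint8, red, green, blue), "fx", "fy", "cx", "cy" (pixels), "rvec" (rotation vector, rad) and "tvec" (3), from world to camera coordinates, as OpenCV has them. Camera axes: x right, y down, z forward; pixel columns grow to the right and rows downward; lengths in m; the calibration is good to about 2 mm. A picture is of the moment at which its call begins. There is no depth.
- hand_in(): hands the job in; it is judged then, once.
The state is a dict: "time_s": time; "joint_pos": joint angles; "qd": joint speeds; "joint_efforts": joint torques, N m; "eef_pos": TCP position; "ee_rot": TCP orientation; "force": force on the tool from outside, world axes, zero at the start; "ft_torque": the same for the moment, N m; "opening": finger opening in m; "grasp_force": force on a finger pad.
Only numpy, scipy, OpenCV 4.12 (cv2) and the standard library are available. Lean on these libraries where they do the work, as an engineer would, in place of code of your own. Each camera call takes 0.05 s, during which the arm holds its last target. There are 200 camera calls.

TASK

The urn's new isolator switch is made up on its plywood board and only needs its cover: turn the switch's bar knob to the off mark (the small ring), because the slot in the cover passes over the knob only there, then fit the loose hooded cover squarely over the knob onto the gasket, its screw holes over the box's bosses. Press it straight down on the gasket with a steady 12 N or so (not under 8, not over 16, and never 30 or more, which ruins the gasket) so that a colleague can drive the four screws, and finish the program while still holding it pressed like that. Leave the colleague's things and the crockery around where they are.

Things in the scene. Friction and masses are not known exactly. Their poses are not given: they have to be found in the camera images.
- isolator: Fixed plywood board 170 x 126 x 16 mm with an open grey switch box in its middle: 116 (x) x 92 (y) mm, walls 8 mm, rim 74 mm above the bench, a cable gland at each x end (to 81 mm from the centre, below 55 mm). Screw bosses in its corners at x = +-51, y = +-39 mm. Origin: centre of the board's underside, on the bench; x along the long side, z up. The knob stands upright in the exact centre.
- off_mark (a point): The off mark, a small ring on the switch's square white plate inside the box, 28 mm from the knob's axis towards the isolator's +x, 66 mm above the bench. One stroke is marked 40 degrees clockwise from it seen from above, two strokes at 80 degrees.
- gasket_top (a point): Centre of the top of the uncompressed black foam cord gasket round the box rim, 80.5 mm above the bench, on the knob's axis; axes as the isolator's. The gasket stands 6.5 mm proud of the rim and yields like a spring of about 3 N per mm (12 N is 4 mm), until the cover meets the rim.
- knob_bar (a point): Middle of the knob's bar grip, on its axis, 97 mm above the bench; x along the bar towards the end with the white pointer line, turning with the knob; z up. The black bar is 36 mm long, 12 mm wide from 86 to 108 mm above the bench, then 34 x 8 mm up to its top at 118 mm; below it a round collar of 30 mm diameter. Grip it across its width from above.
- knob (a joint): Angle of the switch knob (rad): 0 = off, pointer at the ring, bar along the box's long axis (isolator x); grows clockwise seen from above: 0.70 = one stroke, 1.40 = two strokes. Detents there (about 0.1 N m to get over) draw the knob to the nearest; stops just outside 0 and 1.40. It starts at or near one or two strokes.
- cover: Loose grey plastic cover, about 0.16 kg, right way up on the bench. Origin: centre of its underside; x along its long side, z up. Flange 114 (x) x 90 (y) x 5 mm, screw holes at x = +-51, y = +-39 mm; on it a hollow hood 66 (x) x 50 (y) mm, flat top 27 mm above the underside, with a central slot 44 (x) x 18 (y) mm through it. Same when turned half round. Grip the hood across its 50 mm.
- coffee_urn: Fixed obstacle: the big coffee urn at the back of the middle of the bench; origin on its axis at the bench. Vessel radius about 0.15 m, handles to 0.18 m, 0.55 m tall; its tap reaches 0.17 m from the axis towards the robot. It stands between the two places where isolator and cover may be: carry things past its front, close to the robot.
- screw_dish: Shallow steel dish, 76 mm wide, 12 mm high, with the four cover screws; origin in the centre of its underside. Leave alone.
- driver: Screwdriver lying on the bench, about 0.2 m long. Leave alone.
- marker: Black pen, 145 mm, lying on the bench. Leave alone.
- ins_tape: Roll of black tape, 57 mm wide, 19 mm high, lying flat. Leave alone.
- mug: Orange mug, 101 mm tall. Leave alone.
- sugar_jar: Jar with a red lid, 105 mm tall. Leave alone.

How it is judged:
By the outcome, as a careful person would: the job done as asked, in the order asked, and still so for the second after the job is handed in, while the arm keeps its last pose, push and grip.
It also fails if it takes over 72 s, if anything falls off the work surface, if the arm or the gripper's body presses on something with over 40 N, if the wrist force passes 120 N, or if a joint passes its speed limit or range.

## Working session

There is one attempt and no reset: what is moved stays moved. The work goes in short steps, Python scripts to look and compute and a tool call to move; the robot and the scene stay as the last step left them, time stands still between calls to the robot, and variables do not carry over. Pictures are saved under pics/ and viewed, at most 10 in all, crops included, and the job is handed in when it is done.

Besides the shell and the picture viewer there is one more tool, called after "Emit:" as name(argument=value, ...) on one line, values as JSON. move_arm: Moves the arm, as the interface text tells. Its arguments: {"type":"object","properties":{"commands":{"type":"array","items":{"type":"array","items":{"type":"array","items":{"type":"number"}}}},"grip":{"type":"number"}},"required":["commands"]}

```bash
ls; mkdir -p pics; python3 - <<'E'
from bench import *
import cv2,json,numpy as np
o=get_obs();print({k:np.round(v,4).tolist() for k,v in o.items()},pinch_z)
for n in("side","top"):
    c=capture(n);cv2.imwrite(f"pics/{n}0.png",cv2.resize(c["color"][:,:,::-1],(800,600),interpolation=cv2.INTER_CUBIC))
    print(n,c["fx"],c["fy"],c["cx"],c["cy"],c["rvec"],c["tvec"], -cv2.Rodrigues(np.array(c["rvec"]))[0].T@np.array(c["tvec"]))
E
```

```text
pics
{'time_s': 0.0, 'joint_pos': [-1.2692, 0.3339, 0.0399, 1.4663, -0.0134, 1.3433, -0.0585], 'qd': [0.0011, 0.0001, -0.0005, 0.0013, 0.0007, -0.0007, 0.0012], 'joint_efforts': [-0.0003, -65.634, 1.3348, -40.3801, -0.0597, 0.0447, 0.0001], 'eef_pos': [0.2534, 0.598, 0.2217], 'ee_rot': [-0.0001, 0.1991, 0.98, -0.0008], 'force': [0.4821, 0.4808, 0.1752], 'ft_torque': [-0.0213, 0.0404, -0.0118], 'grasp_force': 0.0, 'opening': 0.087} 0.0187
side 395.6878668689462 395.6878668689462 258.0942861935437 188.06089384315996 [ 1.8584035 -0.8887378  0.5846969] [-0.37836046  0.26642379  0.9189375 ] [-0.33524267 -0.73442426  0.63782267]
top 497.8413260485623 497.8413260485623 249.49295292367532 197.3146704250007 [ 1.96911334 -1.97527624  0.43591647] [-0.01124844  0.58624834  1.69128905] [-0.19639935 -0.02739621  1.77903037]
```

View pics/side0.png

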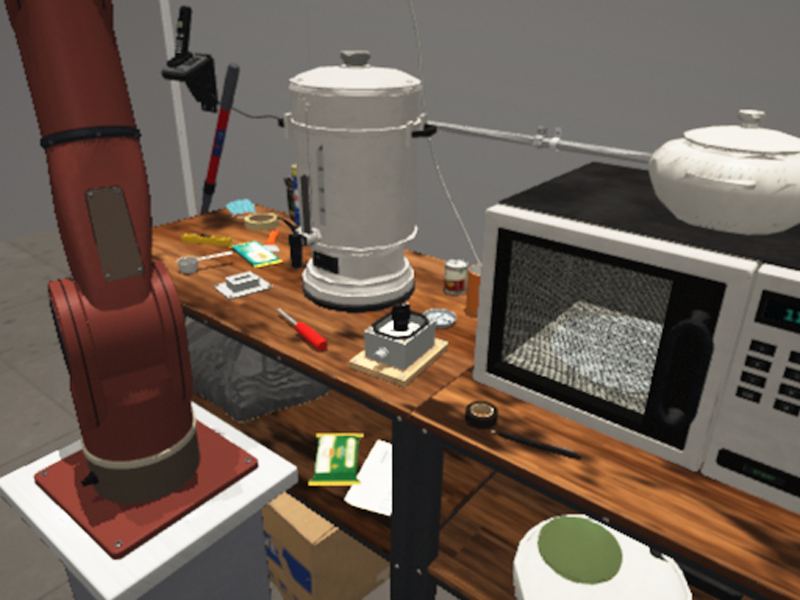

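View pics/top0.png

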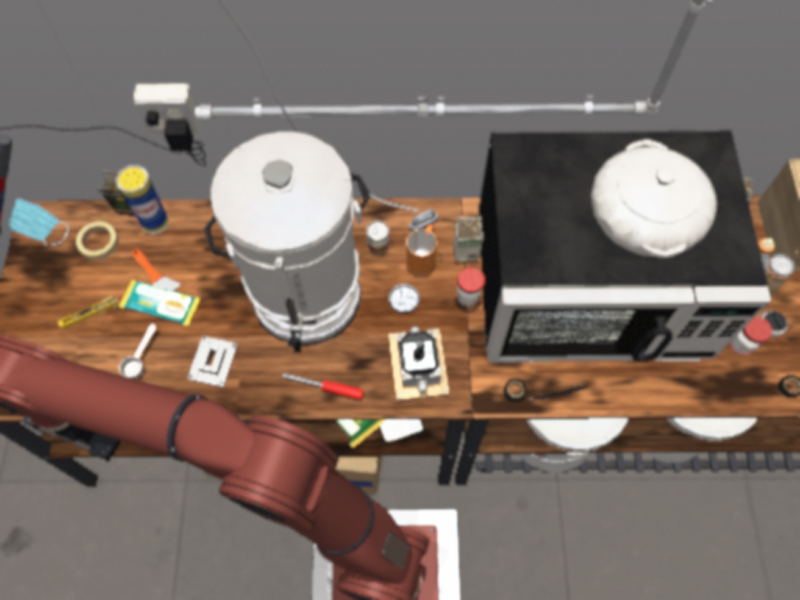

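The side view shows the isolator at (402,345) and the cover at (243,283). In the top view the isolator is at (419,362), with its long side nearly vertical in the picture, and the cover is at (213,361). Next I'll enlarge both.

```bash
cat > h.py <<'E'
from bench import *
import cv2,numpy as np
def cam(n):
    c=capture(n);R=cv2.Rodrigues(np.array(c["rvec"]))[0];t=np.array(c["tvec"])
    return c["color"][:,:,::-1].copy(),np.array([[c["fx"],0,c["cx"]],[0,c["fy"],c["cy"]],[0,0,1]]),R,t
def ray(C,u,z):
    _,K,R,t=C;o=-R.T@t;d=R.T@np.linalg.inv(K)@[u[0],u[1],1];return o+d*(z-o[2])/d[2]
def proj(C,P):
    _,K,R,t=C;return cv2.projectPoints(np.array(P,float).reshape(-1,3),cv2.Rodrigues(R)[0],t,K,None)[0][:,0]
def crop(C,u0,v0,w,h,s):
    return cv2.resize(C[0][v0:v0+h,u0:u0+w],(w*s,h*s),interpolation=cv2.INTER_CUBIC)
E
python3 - <<'E'
from h import *
T=cam("top");S=cam("side")
a=np.hstack([crop(T,243,205,50,50,8),crop(T,112,205,50,50,8)])
b=np.hstack([crop(S,220,190,72,54,5),crop(S,135,168,44,27,8)[:,:352]][:1])
b=cv2.copyMakeBorder(b,0,0,0,800-b.shape[1],cv2.BORDER_CONSTANT)[:200] if 0 else None
cv2.imwrite("pics/t1.png",a)
s1=crop(S,220,190,70,55,6);s2=crop(S,132,165,50,40,7)
H=330;f=lambda x:cv2.copyMakeBorder(x,0,H-x.shape[0],0,0,cv2.BORDER_CONSTANT)
cv2.imwrite("pics/s1.png",np.hstack([f(s1),f(s2)]))
E
```

```text
(no output)
```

View pics/t1.png

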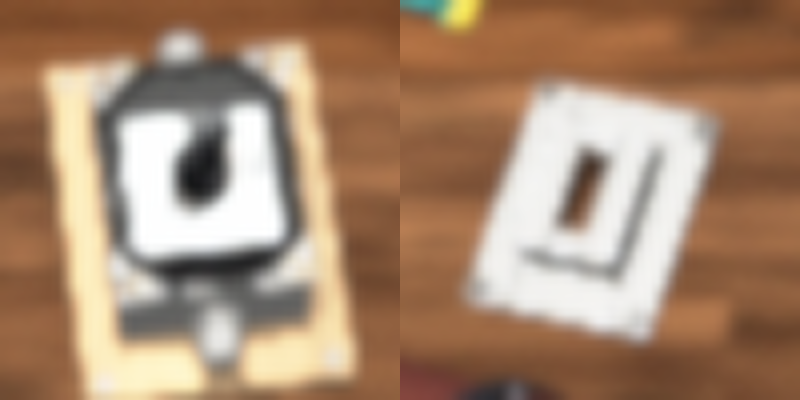

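View pics/s1.png

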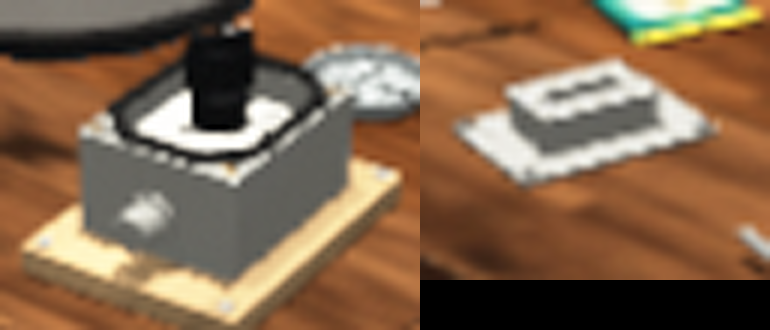

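Reading the crops:
- **Isolator (top):** board corners at (45,68), (305,42) and (355,375).
- **Isolator (side):** rim corners at (80,125), (240,183) and (352,92).
- **Cover (top):** corners at (540,78), (720,118), (648,342) and (468,298).

I'll fit both poses and rectify the switch plate.

```bash
cat > fit.py <<'E'
from h import *
from scipy.optimize import least_squares
def px(p,u0,v0,s,dx=0): return [u0+(p[0]-dx+.5)/s-.5, v0+(p[1]+.5)/s-.5]
def fit(obs,x0):
    # obs: (C, pixel, local xyz)
    def r(x):
        c,s=np.cos(x[2]),np.sin(x[2])
        return np.concatenate([proj(C,[x[0]+c*l[0]-s*l[1],x[1]+s*l[0]+c*l[1],l[2]])[0]-u for C,u,l in obs])
    q=least_squares(r,x0,loss="soft_l1");return q.x,np.round(r(q.x).reshape(-1,2),1).tolist()
E
python3 - <<'E'
from fit import *
T=cam("top");S=cam("side")
t=lambda x,y:px((x,y),243,205,8); c=lambda x,y:px((x,y),112,205,8,400)
s=lambda x,y:px((x,y),220,190,6); d=lambda x,y:px((x,y),132,165,7,420)
a,b=.085,.063;f,g=.058,.046
# local +x = image up (provisional), +y = image left
ob=[(T,t(45,68),(a,b,.016)),(T,t(305,42),(a,-b,.016)),(T,t(355,375),(-a,-b,.016)),
 (S,s(22,248),(-a,b,.016)),(S,s(232,317),(-a,-b,.016)),(S,s(402,174),(a,-b,.016)),
 (S,s(80,125),(-f,g,.074)),(S,s(240,183),(-f,-g,.074)),(S,s(354,92),(f,-g,.074))]
x,r=fit(ob,[.5,0,0]);print("iso",x,r)
a,b=.057,.045
oc=[(T,c(540,78),(a,b,.005)),(T,c(720,118),(a,-b,.005)),(T,c(648,342),(-a,-b,.005)),(T,c(468,298),(-a,b,.005)),
 (S,d(455,125),(-a,b,.005)),(S,d(522,183),(-a,-b,.003)),(S,d(720,128),(a,-b,.005))]
y,r=fit(oc,[.5,.4,0]);print("cov",y,r)
# rectify plate z=.066 : up = iso x
def rect(C,z,w=.05,N=380):
    R=np.array([[np.cos(x[2]),-np.sin(x[2])],[np.sin(x[2]),np.cos(x[2])]])
    L=np.array([[w,w],[w,-w],[-w,-w],[-w,w]]);W=np.c_[L@R.T+x[:2],np.full(4,z)]
    M=cv2.getPerspectiveTransform(proj(C,W).astype(np.float32),np.float32([[0,0],[N,0],[N,N],[0,N]]))
    return cv2.warpPerspective(C[0],M,(N,N),flags=cv2.INTER_CUBIC)
im=np.hstack([rect(T,.066),rect(S,.066)])
cv2.imwrite("pics/r1.png",im)
E
```

```text
iso [ 0.49723342 -0.07995704  0.11126293] [[0.2, -0.2], [0.1, -0.4], [0.2, -0.6], [-0.3, -0.4], [0.3, 0.9], [0.2, 0.0], [-0.4, 1.0], [-0.8, -0.1], [0.1, -0.6]]
cov [ 0.50938493  0.42361793 -0.22118786] [[0.4, 0.2], [0.0, -0.2], [-0.0, -1.0], [-0.1, -0.3], [-0.6, 0.2], [0.0, 0.5], [-0.4, 0.1]]
```

View pics/r1.png

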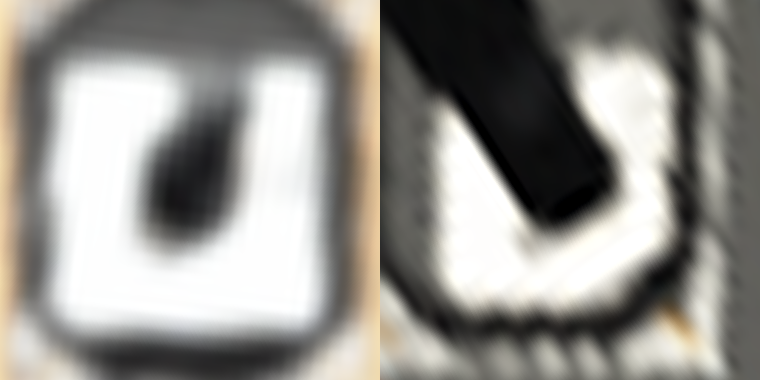

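The rectified top view shows the bar leaning up and right. There is a faint mark at about (290,165) and nothing below the centre. I'll stretch the contrast and rectify at the bar-top height as well.

```bash
python3 - <<'E'
from fit import *
T=cam("top");S=cam("side")
x=[0.49723342,-0.07995704,0.11126293]
R=np.array([[np.cos(x[2]),-np.sin(x[2])],[np.sin(x[2]),np.cos(x[2])]])
def rect(C,z,w,N=390,g=None):
    L=np.array([[w,w],[w,-w],[-w,-w],[-w,w]]);W=np.c_[L@R.T+x[:2],np.full(4,z)]
    M=cv2.getPerspectiveTransform(proj(C,W).astype(np.float32),np.float32([[0,0],[N,0],[N,N],[0,N]]))
    i=cv2.warpPerspective(C[0],M,(N,N),flags=cv2.INTER_CUBIC).astype(float)
    lo,hi=g;i=np.clip((i-lo)/(hi-lo),0,1)*255;return i.astype(np.uint8)
P=rect(T,.066,.04,290,(190,255));Q=rect(S,.066,.04,290,(190,255));A=rect(T,.118,.03,290,(0,120));B=rect(S,.118,.03,290,(0,120))
cv2.imwrite("pics/r2.png",np.vstack([np.hstack([P,Q]),np.hstack([A,B])]))
E
```

```text
(no output)
```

View pics/r2.png

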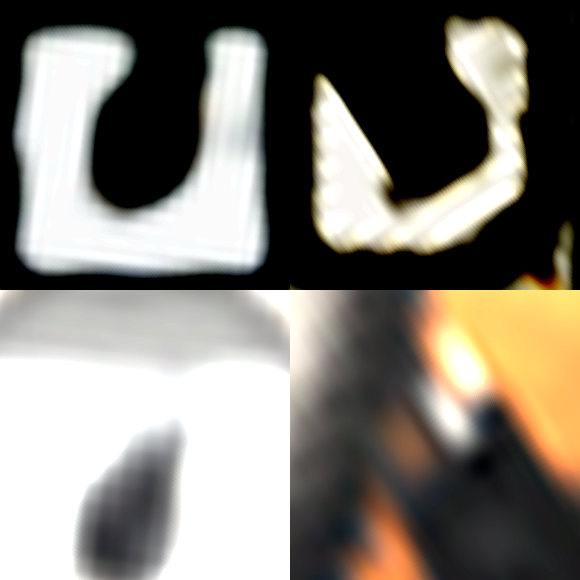

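The plate view shows a stroke mark near (235,130), which matches two strokes with off towards image-up, so isolator yaw is +0.11. The white pointer at (450,415) matches about one stroke. Now the urn position and the first move.

```bash
cat >> h.py <<'E'
def rows(W):
    "world waypoints (x,y,z,tool-y yaw) -> rows relative to the current pose"
    from scipy.spatial.transform import Rotation as Ro
    o=get_obs();R=Ro.from_quat(np.array(o["ee_rot"])[[1,2,3,0]]).as_matrix();ty=np.arctan2(R[1,1],R[0,1])
    print("tcp",np.round(o["eef_pos"],4),"yaw",round(ty,4),"tilt",np.round(R[:,2],4),"F",np.round(o["force"],1),"t",o["time_s"],"open",o["opening"])
    for w in W: print(np.round([*(R.T@(np.array(w[:3])-o["eef_pos"])),ty-w[3]],4).tolist())
E
python3 - <<'E'
from h import *
T=cam("top");S=cam("side")
f=lambda u:(np.array(u)+.5)*.64-.5
print("base front top",ray(T,f((298,341)),0),"L/R",ray(T,f((250,300)),0),ray(T,f((358,300)),0))
print("side front",ray(S,f((345,308)),0),ray(S,f((303,290)),0),ray(S,f((413,290)),0))
print("tap z.1/.15",ray(T,f((294,345)),.1),ray(T,f((294,345)),.15))
rows([(.40,.2,.22,1.17),(.497,-.08,.18,.981)])
E
```

```text
base front top [0.56103109 0.21716413 0.        ] L/R [0.67518454 0.34538285 0.        ] [0.67365662 0.06982847 0.        ]
side front [0.58961391 0.15582458 0.        ] [0.59567649 0.30187871 0.        ] [0.76975707 0.0962896  0.        ]
tap z.1/.15 [0.50833455 0.21228516 0.1       ] [0.48734822 0.20514767 0.15      ]
tcp [0.2536 0.5984 0.2225] yaw 1.1699 tilt [-0.e+00 -1.e-04 -1.e+00] F [ 0.1 -0.3  0.7] t 0.5 open 0.08716820874727185
[-0.2903, -0.3097, 0.0025, -0.0001]
[-0.4888, -0.5296, 0.0426, 0.1889]
```

Emit:
move_arm(commands=[[[-0.036,-0.039,0,-0.05],[-0.073,-0.077,0,-0.1],[-0.109,-0.116,0,-0.15],[-0.145,-0.155,0,-0.2],[-0.181,-0.194,0,-0.25],[-0.218,-0.232,0,-0.3],[-0.254,-0.271,0,-0.35],[-0.29,-0.31,0,-0.4],[-0.32,-0.343,0.006,-0.4],[-0.35,-0.376,0.012,-0.4]]], grip=0.4)

```text
time_s: 1.75
eef_pos: [0.4296, 0.1142, 0.2108]
ee_rot: [0.0, 0.001, 1.0, 0.0]
force: [0.7, 0.6, 0.3]
opening: 0.0346
grasp_force: 0.0
```

```bash
python3 - <<'E'
from h import *
rows([(.497,-.08,.18,.981),(.497,-.08,.14,.981),(.497,-.08,.082,.981)])
E
```

```text
tcp [0.4296 0.1142 0.2108] yaw 1.5697 tilt [ 8.e-04  8.e-04 -1.e+00] F [0.7 0.6 0.3] t 1.75 open 0.03464604972472242
[-0.0676, -0.1941, 0.0307, 0.5887]
[-0.0676, -0.1942, 0.0707, 0.5887]
[-0.0675, -0.1942, 0.1287, 0.5887]
```

Emit:
move_arm(commands=[[[-0.015,-0.04,0,0.1],[-0.03,-0.08,0,0.2],[-0.045,-0.12,0,0.3],[-0.06,-0.16,0.01,0.45],[-0.067,-0.194,0.025,0.59],[-0.067,-0.194,0.07,0.59],[-0.067,-0.194,0.08,0.59],[-0.067,-0.194,0.08,0.59]]])

```text
time_s: 2.75
eef_pos: [0.4959, -0.0779, 0.1308]
ee_rot: [-0.0, 0.291, 0.957, -0.0]
force: [-0.3, -0.1, 0.5]
opening: 0.035
grasp_force: 0.0
```

```bash
python3 - <<'E'
from h import *
T=cam("top");S=cam("side")
cv2.imwrite("pics/k1.png",np.hstack([crop(S,215,170,65,75,6),crop(T,240,200,50,56,8)[:450,:]]))
rows([(.497,-.08,.082,.981)])
E
```

```text
Traceback (most recent call last):
ValueError: all the input array dimensions except for the concatenation axis must match exactly, but along dimension 0, the array at index 0 has size 450 and the array at index 1 has size 448
```

```bash
python3 - <<'E'
from h import *
S=cam("side")
cv2.imwrite("pics/k1.png",crop(S,215,160,75,75,8))
rows([(.497,-.08,.082,.981)])
E
```

```text
tcp [ 0.497  -0.078   0.1321] yaw 0.9809 tilt [ 2.2e-03  4.0e-04 -1.0e+00] F [-0.4 -0.1  0.6] t 2.9 open 0.034845628051932725
[-0.0011, -0.0018, 0.0501, -0.0001]
```

View pics/k1.png

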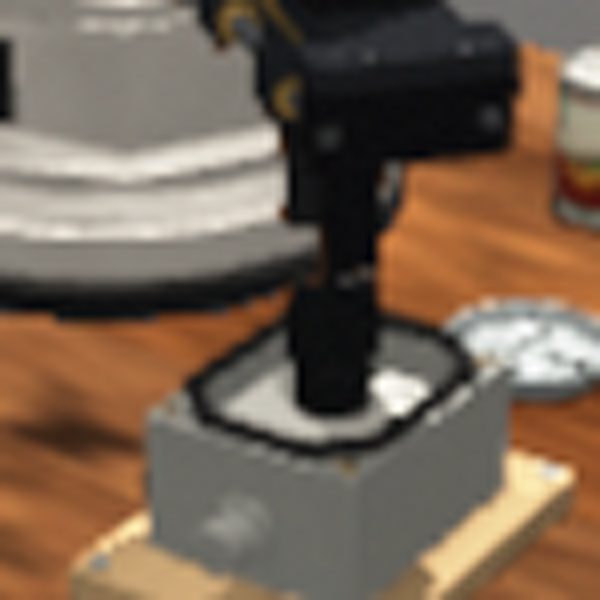

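The view shows the finger (350,230) directly above the knob (335,340), so it looks aligned. I'll descend gently and close.

Emit:
move_arm(commands=[[[-0.001,-0.002,0.008,0],[-0.001,-0.002,0.016,0],[-0.001,-0.002,0.024,0],[-0.001,-0.002,0.032,0],[-0.001,-0.002,0.04,0],[-0.001,-0.002,0.048,0],[-0.001,-0.002,0.05,0],[-0.001,-0.002,0.05,0]]])

```text
time_s: 3.9
eef_pos: [0.4957, -0.0806, 0.0805]
ee_rot: [-0.0, 0.291, 0.957, -0.0]
force: [-0.1, -0.1, -0.9]
opening: 0.0342
grasp_force: 0.0
```

Emit:
move_arm(commands=[[[0,0,0,0],[0,0,0,0],[0,0,0,0],[0,0,0,0],[0,0,0,0],[0,0,0,0]]], grip=0)

```text
time_s: 4.65
eef_pos: [0.4968, -0.0792, 0.0809]
ee_rot: [0.001, 0.291, 0.957, 0.001]
force: [4.3, 4.3, -4.3]
opening: 0.0276
grasp_force: 30.0
```

```bash
python3 - <<'E'
from h import *
rows([(.497,-.08,.082,1.682)]);print(get_obs()["ft_torque"],get_obs()["grasp_force"])
E
```

```text
tcp [ 0.4968 -0.0792  0.0809] yaw 0.9812 tilt [ 0.002   0.0012 -1.    ] F [ 4.3  4.3 -4.3] t 4.65 open 0.027552570180565915
[-0.0006, -0.0005, -0.0011, -0.7008]
[ 0.89235236 -0.90871109 -0.01325758] 29.992562134866603
```

The opening is 27.6 mm, not 12, so the tips are probably on the collar or the bar is askew. I'll open, raise 10 mm and look before gripping again.

Emit:
move_arm(commands=[[[0,0,0,0],[0,0,0,0],[0,0,0,0],[0,0,-0.005,0],[0,0,-0.01,0],[0,0,-0.01,0]]], grip=0.5)

```text
time_s: 5.4
eef_pos: [0.4961, -0.0806, 0.0912]
ee_rot: [0.0, 0.291, 0.957, 0.0]
force: [-0.3, -0.0, -0.4]
opening: 0.0438
grasp_force: 0.0
```

Emit:
move_arm(commands=[[[0,0,0,0],[0,0,0,0],[0,0,0,0],[0,0,0,0],[0,0,0,0]]], grip=0)

```text
time_s: 6.02
eef_pos: [0.4966, -0.0791, 0.0906]
ee_rot: [0.001, 0.291, 0.957, 0.001]
force: [3.6, 3.9, -3.4]
opening: 0.0118
grasp_force: 30.0
```

```bash
python3 - <<'E'
from h import *
rows([(.497,-.08,.082,1.682)]);print(get_obs()["ft_torque"],get_obs()["grasp_force"])
E
```

```text
tcp [ 0.4966 -0.0791  0.0906] yaw 0.9812 tilt [ 0.0015  0.0012 -1.    ] F [ 3.6  3.9 -3.4] t 6.025 open 0.011771517822549659
[-0.0008, -0.0005, 0.0086, -0.7008]
[ 1.01143456 -0.87530382  0.02643231] 29.967000782489777
```

Opening 11.8 mm means the bar is gripped flush, so the knob was at one stroke. Now turn it 0.70 rad counter-clockwise to off.

Emit:
move_arm(commands=[[[0,0.002,0,0],[0,0.002,0,-0.1],[0,0.002,0,-0.2],[0,0.002,0,-0.3],[0,0.002,0,-0.4],[0,0.002,0,-0.5],[0,0.002,0,-0.6],[0,0.002,0,-0.68],[0,0.002,0,-0.71],[0,0.002,0,-0.71]]])

```text
time_s: 7.28
eef_pos: [0.4966, -0.0797, 0.0905]
ee_rot: [-0.0, -0.059, 0.998, -0.0]
force: [-1.2, -4.1, 0.5]
opening: 0.0118
grasp_force: 30.0
```

```bash
python3 - <<'E'
from h import *
rows([(.497,-.08,.082,1.682)]);print(get_obs()["ft_torque"],get_obs()["grasp_force"])
E
```

```text
tcp [ 0.4966 -0.0797  0.0905] yaw 1.6883 tilt [-5.e-04 -7.e-04 -1.e+00] F [-1.2 -4.1  0.5] t 7.275 open 0.0118331401286316
[-0.0004, -0.0004, 0.0085, 0.0063]
[-0.95090739  0.29258406 -0.04551745] 29.987103939056396
```

Emit:
move_arm(commands=[[[0,0,0,0],[0,0,0,0],[0,0,0,0],[0,0,-0.02,0],[0,0,-0.05,0],[0,0,-0.09,0],[0,0,-0.13,0],[0,0,-0.13,0]]], grip=0.5)

```text
time_s: 8.28
eef_pos: [0.4986, -0.0789, 0.2235]
ee_rot: [0.003, -0.06, 0.998, 0.0]
force: [0.6, 0.4, -0.3]
opening: 0.0432
grasp_force: 0.0
```

```bash
python3 - <<'E'
from h import *
rows([(.40,.16,.22,1.6),(.40,.26,.2,1.45),(.5094,.4236,.12,1.35)])
E
```

```text
tcp [ 0.4986 -0.0789  0.2235] yaw 1.69 tilt [ 5.4e-03  9.0e-04 -1.0e+00] F [ 0.6  0.4 -0.3] t 8.275 open 0.04320919330165766
[0.0695, 0.2489, 0.0032, 0.09]
[0.0577, 0.3482, 0.0233, 0.24]
[-0.0699, 0.4976, 0.104, 0.34]
```

Emit:
move_arm(commands=[[[0.02,0.04,0,0.02],[0.04,0.09,0,0.04],[0.055,0.14,0,0.06],[0.068,0.19,0,0.08],[0.07,0.25,0,0.1],[0.065,0.3,0.01,0.17],[0.055,0.35,0.02,0.24],[0.015,0.4,0.04,0.28],[-0.03,0.45,0.06,0.32],[-0.07,0.497,0.1,0.34]]], grip=0.85)

```text
time_s: 9.52
eef_pos: [0.4973, 0.4087, 0.131]
ee_rot: [0.0, 0.11, 0.994, 0.0]
force: [0.3, -0.2, 0.3]
opening: 0.0739
grasp_force: 0.0
```

```bash
python3 - <<'E'
from fit import *
T=cam("top");S=cam("side")
x=[0.497,-0.0797,0.114]
R=np.array([[np.cos(x[2]),-np.sin(x[2])],[np.sin(x[2]),np.cos(x[2])]])
def rect(C,z,w,N=390):
    L=np.array([[w,w],[w,-w],[-w,-w],[-w,w]]);W=np.c_[L@R.T+x[:2],np.full(4,z)]
    M=cv2.getPerspectiveTransform(proj(C,W).astype(np.float32),np.float32([[0,0],[N,0],[N,N],[0,N]]))
    return cv2.warpPerspective(C[0],M,(N,N),flags=cv2.INTER_CUBIC)
a=np.hstack([rect(T,.074,.065,250),rect(T,.118,.03,250),crop(T,243,205,50,50,5)])
s1=crop(S,132,145,70,62,5)
b=np.hstack([s1[:300],crop(T,110,190,60,60,5)])
b=cv2.copyMakeBorder(b,0,0,0,max(0,750-b.shape[1]),cv2.BORDER_CONSTANT)[:,:750]
cv2.imwrite("pics/c1.png",np.vstack([a,b]))
rows([(.5094,.4236,.03,1.35),(.5094,.4236,.007,1.35)])
E
```

```text
tcp [0.4944 0.409  0.1234] yaw 1.3529 tilt [-0.0079 -0.0066 -0.9999] F [-1.8 -0.  -0.2] t 9.625 open 0.07388303078978799
[-0.0121, 0.0183, 0.0932, 0.0029]
[-0.0122, 0.0184, 0.1162, 0.0029]
```

View pics/c1.png

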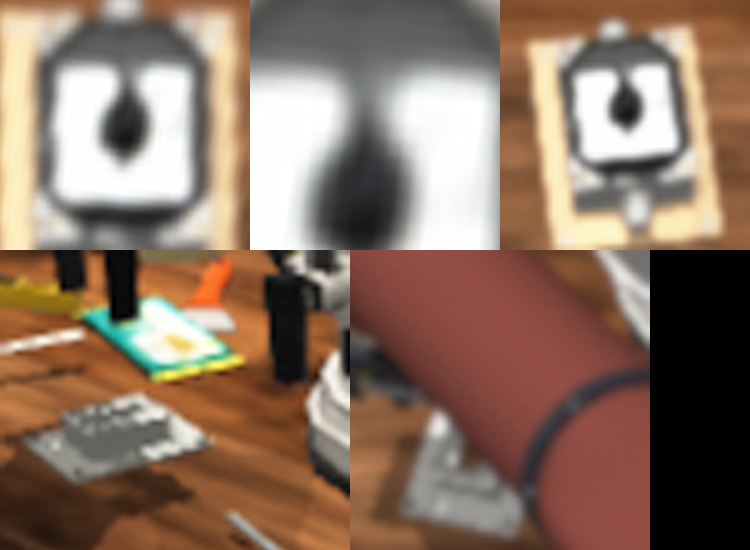

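The knob at (125,125) now points straight at the off side, and the cover is unmoved at (120,440). I'll let the arm settle, then recompute.

Emit:
move_arm(commands=[[[0,0,0,0],[0,0,0,0],[0,0,0,0]]])

```text
time_s: 10.0
eef_pos: [0.4966, 0.4061, 0.134]
ee_rot: [0.001, 0.111, 0.994, 0.001]
force: [1.8, -1.0, 0.0]
opening: 0.0741
grasp_force: 0.0
```

```bash
python3 - <<'E'
from h import *
rows([(.5094,.4236,.03,1.35),(.5094,.4236,.007,1.35)])
E
```

```text
tcp [0.4966 0.4061 0.134 ] yaw 1.3492 tilt [ 0.0018  0.0019 -1.    ] F [ 1.8 -1.   0. ] t 10.0 open 0.07410676560051781
[-0.0085, 0.0197, 0.1041, -0.0008]
[-0.0085, 0.0196, 0.1271, -0.0008]
```

Emit:
move_arm(commands=[[[-0.008,0.02,0,0],[-0.008,0.02,0.02,0],[-0.008,0.02,0.045,0],[-0.008,0.02,0.07,0],[-0.008,0.02,0.085,0],[-0.008,0.02,0.085,0],[-0.008,0.02,0.085,0],[-0.008,0.02,0.085,0]]])

```text
time_s: 11.0
eef_pos: [0.509, 0.4247, 0.0484]
ee_rot: [0.001, 0.11, 0.994, 0.001]
force: [-0.3, 0.4, -0.3]
opening: 0.074
grasp_force: 0.0
```

```bash
python3 - <<'E'
from h import *
rows([(.5094,.4236,.03,1.35),(.5094,.4236,.007,1.35)])
E
```

```text
tcp [0.509  0.4247 0.0484] yaw 1.3499 tilt [ 0.0012  0.0012 -1.    ] F [-0.3  0.4 -0.3] t 11.0 open 0.07404274050303719
[-0.0006, -0.001, 0.0184, -0.0001]
[-0.0006, -0.0011, 0.0414, -0.0001]
```

Emit:
move_arm(commands=[[[-0.001,-0.001,0.012,0],[-0.001,-0.001,0.024,0],[-0.001,-0.001,0.034,0],[-0.001,-0.001,0.04,0],[-0.001,-0.001,0.041,0],[-0.001,-0.001,0.041,0]]])

```text
time_s: 11.75
eef_pos: [0.5093, 0.4231, 0.0062]
ee_rot: [0.0, 0.11, 0.994, 0.0]
force: [0.6, -0.1, 0.2]
opening: 0.0743
grasp_force: 0.0
```

Emit:
move_arm(commands=[[[0,0,0,0],[0,0,0,0],[0,0,0,0],[0,0,0,0],[0,0,0,0],[0,0,0,0]]], grip=0)

```text
time_s: 12.5
eef_pos: [0.5093, 0.4233, 0.0063]
ee_rot: [0.0, 0.11, 0.994, 0.0]
force: [0.0, 1.1, 0.2]
opening: 0.0496
grasp_force: 30.0
```

```bash
python3 - <<'E'
from h import *
rows([]);print(get_obs()["grasp_force"])
E
```

```text
tcp [0.5093 0.4233 0.0063] yaw 1.3501 tilt [ 1.e-04  3.e-04 -1.e+00] F [0.  1.1 0.2] t 12.5 open 0.04962374766379195
30.000160932540894
```

Gripped at 49.6 mm. Lift and carry past the urn's front.

Emit:
move_arm(commands=[[[0,0,-0.01,0],[0,0,-0.03,0],[0,0,-0.06,0],[0,0,-0.09,0],[0,0,-0.12,0],[0,0,-0.15,0],[0,0,-0.18,0],[0,0,-0.195,0],[0,0,-0.195,0],[0,0,-0.195,0]]])

```text
time_s: 13.75
eef_pos: [0.5087, 0.4227, 0.1999]
ee_rot: [-0.001, 0.11, 0.994, -0.001]
force: [-0.4, 0.6, -1.3]
opening: 0.0499
grasp_force: 30.0
```

```bash
python3 - <<'E'
from h import *
rows([(.40,.27,.2,1.45),(.40,.14,.2,1.6)])
E
```

```text
tcp [0.5087 0.4227 0.1999] yaw 1.35 tilt [-0.0014 -0.0014 -1.    ] F [-0.4  0.6 -1.3] t 13.75 open 0.04985007029715856
[0.0727, -0.1728, 0.0003, -0.1]
[0.0442, -0.2996, 0.0005, -0.25]
```

Emit:
move_arm(commands=[[[0.015,-0.03,0,-0.02],[0.03,-0.06,0,-0.04],[0.045,-0.095,0,-0.06],[0.06,-0.13,0,-0.08],[0.07,-0.16,0,-0.1],[0.07,-0.19,0,-0.12],[0.062,-0.22,0,-0.15],[0.055,-0.25,0,-0.2],[0.048,-0.28,0,-0.23],[0.044,-0.3,0,-0.25]]])

```text
time_s: 15.0
eef_pos: [0.4, 0.1383, 0.2001]
ee_rot: [-0.001, -0.014, 1.0, -0.0]
force: [0.4, 0.1, -2.4]
opening: 0.0497
grasp_force: 30.0
```

```bash
python3 - <<'E'
from h import *
rows([(.497,-.0797,.18,1.685)])
E
```

```text
tcp [0.4    0.1383 0.2001] yaw 1.5997 tilt [-0.0016 -0.001  -1.    ] F [ 0.4  0.1 -2.4] t 15.0 open 0.04974575945745987
[-0.0907, -0.2207, 0.0202, -0.0853]
```

Emit:
move_arm(commands=[[[-0.015,-0.035,0,-0.02],[-0.03,-0.07,0,-0.04],[-0.045,-0.105,0,-0.06],[-0.06,-0.14,0,-0.085],[-0.075,-0.175,0,-0.085],[-0.085,-0.205,0,-0.085],[-0.091,-0.221,0.01,-0.085],[-0.091,-0.221,0.03,-0.085],[-0.091,-0.221,0.05,-0.085],[-0.091,-0.221,0.05,-0.085]]])

```text
time_s: 16.25
eef_pos: [0.4962, -0.0782, 0.1491]
ee_rot: [-0.002, -0.057, 0.998, -0.0]
force: [0.3, 0.1, -0.9]
opening: 0.0503
grasp_force: 30.0
```

Emit:
move_arm(commands=[[[0,0,0,0],[0,0,0,0],[0,0,0,0]]])

```text
time_s: 16.62
eef_pos: [0.4983, -0.0782, 0.1518]
ee_rot: [0.0, -0.057, 0.998, 0.0]
force: [0.2, 0.4, -2.2]
opening: 0.0497
grasp_force: 30.0
```

```bash
python3 - <<'E'
from h import *
rows([(.497,-.0797,.14,1.685)])
S=cam("side");T=cam("top")
cv2.imwrite("pics/p1.png",np.hstack([crop(S,218,165,66,84,6)[:500],crop(T,240,198,50,63,8)[:500]]))
E
```

```text
tcp [ 0.4983 -0.0782  0.1518] yaw 1.6851 tilt [ 1.e-03  1.e-04 -1.e+00] F [ 0.2  0.4 -2.2] t 16.625 open 0.04969143627416237
[0.0015, -0.0013, 0.0118, 0.0001]
```

View pics/p1.png

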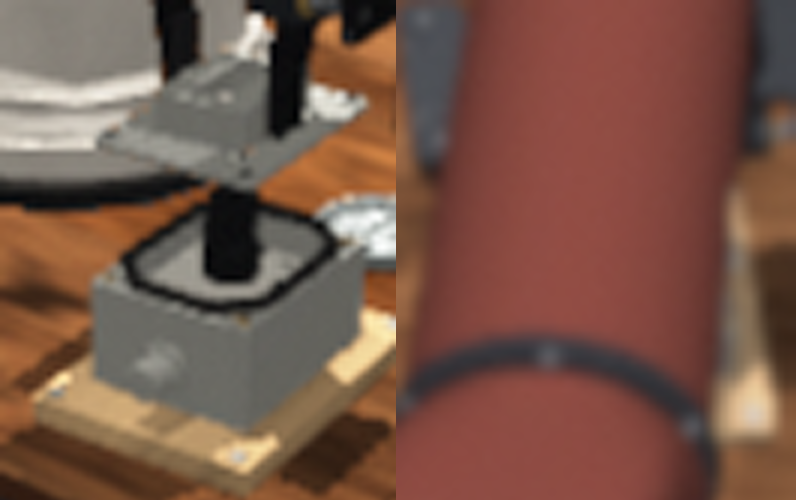

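Flange corners in the side view are at (100,138), (243,185) and (368,100). The box rim corners are at (92,280), (249,322) and (363,247). I'll fit the offset between them.

```bash
python3 - <<'E'
from fit import *
S=cam("side");rows([(.4970,-.0797,.14,1.685)])
s=lambda x,y:px((x,y),218,165,6)
a,b=.057,.045;z=.149
print(fit([(S,s(100,138),(-a,b,z)),(S,s(243,185),(-a,-b,z)),(S,s(368,100),(a,-b,z))],[.5,-.08,.11]))
f,g=.058,.046
print(fit([(S,s(92,280),(-f,g,.074)),(S,s(249,322),(-f,-g,.074)),(S,s(363,247),(f,-g,.074))],[.5,-.08,.11]))
# predicted pixels for the nominal poses
Q=lambda p,l:((proj(S,[p[0]+np.cos(p[2])*l[0]-np.sin(p[2])*l[1],p[1]+np.sin(p[2])*l[0]+np.cos(p[2])*l[1],l[2]])[0]-[218,165]+.5)*6-.5).round()
for l in [(-a,b,z),(-a,-b,z),(a,-b,z)]: print(Q((.4983,-.0782,.114),l))
for l in [(-f,g,.074),(-f,-g,.074),(f,-g,.074)]: print(Q((.497,-.0797,.114),l))
E
```

```text
tcp [ 0.4981 -0.0782  0.1515] yaw 1.685 tilt [ 4.e-04  1.e-04 -1.e+00] F [-0.1  0.5 -2. ] t 16.775 open 0.04998424361217279
[0.0013, -0.0014, 0.0115, 0.0]
(array([ 0.50252359, -0.0759291 ,  0.09035286]), [[-1.5, -0.2], [0.6, -0.2], [0.4, 0.3]])
(array([ 0.49913783, -0.07829409,  0.1206943 ]), [[-0.3, -0.1], [-0.1, 1.3], [0.4, -1.9]])
[ 90. 142.]
[248. 188.]
[368. 104.]
[ 89. 281.]
[247. 332.]
[366. 238.]
```

The cover agrees with the box to about 2 mm. I'll lower until the slot surrounds the knob, above the gasket, and then find the x centre by feel.

Emit:
move_arm(commands=[[[0.001,-0.001,0,0],[0.001,-0.001,0.006,0],[0.001,-0.001,0.012,0],[0.001,-0.001,0.018,0],[0.001,-0.001,0.024,0],[0.001,-0.001,0.03,0],[0.001,-0.001,0.034,0],[0.001,-0.001,0.034,0],[0.001,-0.001,0.034,0]]])

```text
time_s: 17.9
eef_pos: [0.4973, -0.0794, 0.1174]
ee_rot: [0.0, -0.057, 0.998, -0.0]
force: [-0.5, 0.2, -2.2]
opening: 0.0499
grasp_force: 30.0
```

Emit:
move_arm(commands=[[[0,0,0.004,0],[0,0,0.008,0],[0,0,0.012,0],[0,0,0.016,0],[0,0,0.02,0],[0,0,0.024,0],[0,0,0.025,0],[0,0,0.025,0],[0,0,0.025,0]]])

```text
time_s: 19.02
eef_pos: [0.4972, -0.0794, 0.0923]
ee_rot: [0.0, -0.057, 0.998, -0.0]
force: [-0.5, 0.8, -3.2]
opening: 0.0495
grasp_force: 30.0
```

Emit:
move_arm(commands=[[[0.002,0,0,0],[0.004,0,0,0],[0.005,0,0,0],[0.006,0,0,0],[0.006,0,0,0],[0.006,0,0,0]]])

```text
time_s: 19.77
eef_pos: [0.4912, -0.08, 0.0922]
ee_rot: [0.0, -0.057, 0.998, -0.0]
force: [1.1, 0.9, -1.8]
opening: 0.0501
grasp_force: 30.0
```

Emit:
move_arm(commands=[[[-0.003,0,0,0],[-0.006,0,0,0],[-0.009,0,0,0],[-0.011,0,0,0],[-0.012,0,0,0],[-0.012,0,0,0],[-0.012,0,0,0]]])

```text
time_s: 20.65
eef_pos: [0.5015, -0.0789, 0.0917]
ee_rot: [-0.002, -0.057, 0.998, 0.0]
force: [-6.4, -1.0, 2.5]
opening: 0.0498
grasp_force: 30.0
```

Emit:
move_arm(commands=[[[0.004,0,0,0],[0.008,0,0,0],[0.011,0,0,0],[0.013,0,0,0],[0.014,0,0,0],[0.014,0,0,0],[0.014,0,0,0]]])

```text
time_s: 21.52
eef_pos: [0.4907, -0.0801, 0.0927]
ee_rot: [0.002, -0.057, 0.998, -0.0]
force: [6.8, 0.7, -4.9]
opening: 0.0499
grasp_force: 30.0
```

Contacts are symmetric at 0.4907 and 0.5015, so the centre is x = 0.4961. I'll centre there and lower onto the gasket in small steps.

Emit:
move_arm(commands=[[[-0.004,0,0,0],[-0.007,0,0,0],[-0.007,0,0,0],[-0.007,0,0.002,0],[-0.007,0,0.004,0],[-0.007,0,0.005,0],[-0.007,0,0.006,0],[-0.007,0,0.006,0],[-0.007,0,0.006,0],[-0.007,0,0.006,0]]])

```text
time_s: 22.78
eef_pos: [0.4961, -0.0795, 0.0863]
ee_rot: [0.0, -0.057, 0.998, -0.0]
force: [-1.2, -0.9, -0.6]
opening: 0.0496
grasp_force: 30.0
```

```bash
python3 - <<'E'
from h import *
rows([(.4961,-.0797,.0828,1.685)]);print(get_obs()["ft_torque"])
E
```

```text
tcp [ 0.4961 -0.0795  0.0863] yaw 1.685 tilt [ 0. -0. -1.] F [-1.2 -0.9 -0.6] t 22.775 open 0.04958949731359332
[0.0001, -0.0002, 0.0035, 0.0]
[-0.04824683  0.19669757  0.01260429]
```

Emit:
move_arm(commands=[[[0,0,0.0005,0],[0,0,0.001,0],[0,0,0.0015,0],[0,0,0.002,0],[0,0,0.002,0],[0,0,0.002,0],[0,0,0.002,0],[0,0,0.002,0]]])

```text
time_s: 23.78
eef_pos: [0.4962, -0.0795, 0.0844]
ee_rot: [0.0, -0.057, 0.998, 0.0]
force: [-2.2, -0.7, 5.6]
opening: 0.0497
grasp_force: 30.0
```

Emit:
move_arm(commands=[[[0,0,0.0005,0],[0,0,0.001,0],[0,0,0.0015,0],[0,0,0.0015,0],[0,0,0.0015,0],[0,0,0.0015,0],[0,0,0.0015,0]]])

```text
time_s: 24.65
eef_pos: [0.4962, -0.0795, 0.0831]
ee_rot: [0.0, -0.057, 0.998, 0.0]
force: [-4.7, -0.1, 8.6]
opening: 0.0501
grasp_force: 30.0
```

Emit:
move_arm(commands=[[[0.0005,0,0.0003,0],[0.001,0,0.0006,0],[0.001,0,0.0006,0],[0.001,0,0.0006,0],[0.001,0,0.0006,0]]])

```text
time_s: 25.28
eef_pos: [0.4962, -0.0795, 0.083]
ee_rot: [0.001, -0.057, 0.998, 0.0]
force: [-2.1, -0.2, 9.3]
opening: 0.0495
grasp_force: 30.0
```

```bash
python3 - <<'E'
from h import *
S=cam("side")
F=[]
for i in range(6):
    cam("side") if i else 0; o=get_obs();F.append([*o["force"],*o["ft_torque"],o["eef_pos"][0],o["eef_pos"][2]])
print(np.round(np.mean(F,0),4),np.round(np.std(F,0),2));rows([])
cv2.imwrite("pics/f1.png",crop(S,218,165,66,74,8))
E
```

```text
[-1.4621e+00  5.4850e-01  8.8205e+00  1.5550e-01  4.8310e-01 -5.1000e-03
  4.9620e-01  8.3000e-02] [0.34 0.34 0.51 0.04 0.01 0.04 0.   0.  ]
tcp [ 0.4961 -0.0795  0.083 ] yaw 1.6851 tilt [ 2.e-03  2.e-04 -1.e+00] F [-1.3  0.7  8.8] t 25.575 open 0.04980845667545843
```

View pics/f1.png

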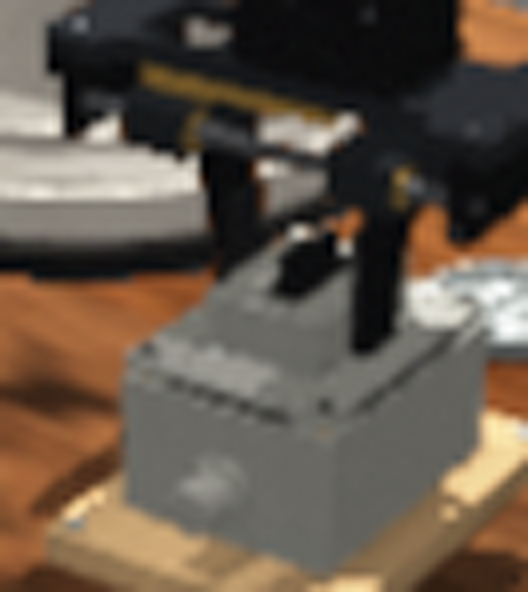

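The cover sits squarely on the box, with corners at (130,350) and (325,405) in line with the box corners and the knob through the slot at (305,260). The gasket load is about 10.4 N with the cover's weight added. One small push more.

Emit:
move_arm(commands=[[[0.0003,0,0.0003,0],[0.0003,0,0.0006,0],[0.0003,0,0.0006,0],[0.0003,0,0.0006,0],[0.0003,0,0.0006,0],[0.0003,0,0.0006,0],[0.0003,0,0.0006,0],[0.0003,0,0.0006,0]]])

```text
time_s: 26.58
eef_pos: [0.4961, -0.0795, 0.0826]
ee_rot: [0.001, -0.057, 0.998, 0.0]
force: [-1.8, -0.2, 9.7]
opening: 0.0497
grasp_force: 30.0
```

```bash
python3 - <<'E'
from h import *
F=[]
for i in range(8):
    cam("side"); o=get_obs();F.append([*o["force"],*o["ft_torque"],o["eef_pos"][0],o["eef_pos"][2]])
print(np.round(np.mean(F,0),4),np.round(np.std(F,0),2));rows([])
E
```

```text
[-1.6582  0.8986 10.5447  0.218   0.4231 -0.0185  0.4962  0.0826] [0.42 0.44 0.32 0.04 0.01 0.04 0.   0.  ]
tcp [ 0.4961 -0.0795  0.0826] yaw 1.6851 tilt [ 2.6e-03  3.0e-04 -1.0e+00] F [-1.9  0.8 10.6] t 26.975 open 0.04991666997808947
```

The reading holds at 10.5 N, about 12 N on the gasket with the cover's weight. Handing in.

```bash
python3 -c "
from bench import *
print(hand_in())"
```

```text
the job is handed in; nothing more can be done
None
```

I turned the knob to off, fitted the cover squarely over it onto the gasket, and handed the job in at about 27 s with the arm still pressing straight down: 10.5 N at the wrist, about 12 N on the gasket with the cover's weight.

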